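# Lock the crank unit in its stand and hold the compressor crank heavy side down

## Task

I am about to fit the piston rod to this compressor crank. First turn the stand's red-tabbed lock collar to its green locked mark, so that the case cannot swing in the stand; then turn the flywheel by hand, feel for its heavy side (the counterweight is hidden inside the case), and bring the heavy side straight down. Finish while still gripping the flywheel there and keep holding it still; leave the battery, the screwdriver and the piston where they are.

Things in the scene. Friction and masses are not known exactly. Their poses are not given: they have to be found in the camera images.
- stand: Blue stand, bolted down, carrying a grey compressor crankcase. Origin on the bench under the axle; the level axle runs along its y, 135 mm up (z up). Along y, mm: flywheel -123 to -103, bare shaft and seal housing to -40, case (138 diameter) -40 to 30, collar 70 to 92, stand head (92 diameter) 100 to 134. Cylinder deck with studs on the case, to 90 above the axle. Base plate 170 x 210.
- collar (a joint): Lock collar, dark ring of 80 mm diameter round the axle with one red grip tab; turns with stiff friction (0.25 N m), stays where left. 0 = tab at the white open mark, leaning 0.6 rad from upright to the stand's -x; 1.2 = tab at the green locked mark, leaning 0.6 rad to its +x. Stops at 0 and 1.4. The marks are bars across the crown of the blue stand head.
- collar_tab (a point): Point to grip on the red tab's centre line, 72 mm from the axle, 81 mm along the stand's +y. The tab stands out radially, ends 87 mm from the axle, and is 16 mm wide along the axle, 14 mm across.
- flywheel: Grey flywheel, 140 mm diameter, 20 mm thick, flat faces; origin at its centre on the axle, 113 mm along the stand's -y; its y is the axle. Pinch the rim across its faces from above (60 mm free behind it). It turns endlessly either way with the crank in the closed case, whose unseen counterweight (0.55 to 0.73 kg at 36 mm) makes one side heavy, at first 60 degrees or more from straight down.
- paint_mark (a point): Yellow stripe across the flywheel's rim, 70 mm from the axle, mid thickness: shows how far the wheel has turned, but nothing of the heavy side, which is at any angle to it. Stiff seals drag with a steady 0.29 N m, alike both ways, so the wheel stays where it is left; it goes hard while the heavy side rises and easily while it sinks.
- battery: Black tool battery with a round tower, 80 x 52 x 90 mm, 0.4 kg, standing loose on the bench 0.22 to 0.29 m along the stand's -y, past the flywheel. Origin: centre of its underside. Leave it alone.
- screwdriver: Screwdriver with an orange handle, about 200 mm long, at most 35 mm high, lying loose on the bench on the stand's -x side, between it and the robot. Leave it alone.
- piston: Aluminium piston (48 mm diameter) with its rod, 125 mm tall, standing loose on its crown 0.15 to 0.20 m along the stand's +x. Origin: centre of its underside. Leave it alone.

How it is judged:
On the way, in this order (a step that is already met when the one before it is completed fails the run):
1. the lock collar stands at its locked mark (value of joint collar between 1.08 and 1.32 rad), for 0.2 s.
2. the flywheel has been turned by hand, its paint mark at least 30 mm from where it started (distance of paint_mark from where it was at the start of the episode above 0.03 m and contact force between the fingers and flywheel above 1 N), for 0.1 s.
At the end, for the whole second after the job is handed in: Collar within 0.12 rad of its locked mark (joint 1.08 to 1.32); the hidden counterweight within 20 degrees of straight down; the fingers gripping the flywheel with more than 4 N; the flywheel still (all of step 1 and z of crank_c0 in the frame of stand below 0.1012 m and contact force between the fingers and flywheel above 4 N and angular speed of flywheel below 0.1 rad/s); the arm keeps its last pose, push and grip.
It fails at once if the battery, the screwdriver or the piston is pushed more than 25 mm or knocked over (distance of any of battery, screwdriver, piston from where it was at the start of the episode above 0.025 m).
It also fails if it takes over 72 s, if anything falls off the work surface, if the arm or the gripper's body presses on something with over 40 N, if the wrist force passes 120 N, or if a joint passes its speed limit or range.

## Robot

A 6-joint arm with a two-finger parallel gripper is mounted at the origin on the work surface. World frame = base frame: x ahead of the robot, y to its left, z up, the work surface at z = 0. Lengths are in m, angles in rad, forces in N, time in s.
With the tool pointing down it reaches from about 0.325 to 0.85 m from the base axis. Payload 15.5 kg.
Tool frame: the origin (TCP) lies on the mounting face of the last link; the fingertips stand 191 mm ahead of it and the grasp point (between the pads) lies 172 mm ahead of it; z points along the fingers, y is the line along which they close (so a half turn about z gives the same grasp; the last joint's range is limited). The gripper opens to 91 mm and grips with 3 to 60 N. Pads are 32 mm wide; open, the fingers measure 118 mm over their backs; the gripper's body (76 mm by 178 mm) begins 60 mm behind the grasp point.
Start: joints at [1.028, 0.494, 1.345, -0, 1.302, -0.096], TCP at [0.27, 0.564, 0.405] pointing down, gripper open.
Joint ranges: [-2.91, 2.91], [-0.82, 2.16], [0.22, 2.67], [-1.22, 4.37], [0.12, 2.79], [-3.08, 3.08]. Speed limits (rad/s): [1.89, 1.89, 2.57, 3.01, 3.01, 3.01].

## Interface

Orientations are given as a unit quaternion [w, x, y, z].
In Python, from rig import readout, camera, workorder, nets gives the robot as it stands.
- The arm moves only by the shell command python3 -m creep 'ROWS' [FORCE]. ROWS is text: rows parted by semicolons, each of 5 numbers parted by spaces: the shift along the tool's x, y, z in mm, then the turn about the tool's z in degrees, then the gripper's target within -1 to 1 (fully open at 1, half-way at 0, shut at -1). In form: tx ty tz yaw hand; .... A call has 1 to 12 rows; each row is the pose to reach, as a shift and turn from the pose commanded when the call began, along the tool's axes at that moment; what a row does not reach only later rows make up. A row lasts 1/8 s, in which the tool goes at most 62.5 mm and 10.7 degrees, less where a joint would pass 70% of its speed; a pose out of reach is approached as far as the arm can. A call with a gripper value outside its range is refused whole. The fingers move at their own pace and stop on an object; FORCE is the grip in N (left out, the last holds). Time passes only in rows, so rows that repeat a pose let the fingers close. It gives the time, the measured TCP pose, the force, the opening and the grip force at its end, in the units of the state.
- readout.read_state(): the state, without advancing time (a new reading comes with each control period).
- camera(name): name is "scene" or "top"; returns a dict with "img" (400x640x3 uint8, red, green, blue), "fx", "fy", "cx", "cy" (pixels), "dist" ([k1, k2, p1, p2, k3] as OpenCV has them; the pictures are not rectified), "view" (4x4, takes a point from world to camera coordinates). Camera axes: x right, y up, looking along -z (the intrinsics and any distortion apply to the point x, -y, -z); pixel columns grow to the right and rows downward; lengths in m; the calibration is good to about 2 mm. A picture is of the moment at which its call begins. There is no depth.
- workorder.finish_job(): hands the job in; it is judged then, once.
Trained networks look in a picture, given as the dict that the camera call returned (one of the last four; its "shot" number tells which), for a name from the list of things; names that differ only in an ending like _2 or _b are one class to them, and where a whole thing is asked for, a point or a joint stands for the part that bears it (a point fixed in the world has none). Each returns a list of dicts, best first, with "conf" (0 to 1); they miss things now and then, are a little off and sometimes report something else, mostly with a low value. They report only what shows in the picture. A call takes as long as a camera call.
- nets.silhouettes(picture, name): "region" (400x640 bool, what is visible of it) and "rect" ([centre column, centre row, width, height] in pixels, round what is visible of it).
The state is a dict: "time": time; "joint_pos": joint angles; "qd": joint speeds; "joint_efforts": joint torques, N m; "tcp_pos": TCP position; "eef_rot": TCP orientation; "force": force on the tool from outside, world axes, zero at the start; "wrist_torque": the same for the moment, N m; "gripper_width": opening from 0.0 (shut) to 1.0 (fully open); "grasp_force": force on a finger pad.
Only numpy, scipy, OpenCV 4.12 (cv2) and the standard library are available. Lean on these libraries where they do the work, as an engineer would, in place of code of your own. Each camera call takes 0.05 s, during which the arm holds its last target. There are 200 camera calls.

## Working session

There is one attempt and no reset: what is moved stays moved. The work goes in short steps, Python scripts to look and compute and a shell command to move; the robot and the scene stay as the last step left them, time stands still between calls to the robot, and variables do not carry over. Pictures are saved under pics/ and viewed, at most 10 in all, crops included, and the job is handed in when it is done.

```bash
ls; mkdir -p pics; cat > h.py <<'E'
import numpy as np, cv2
from rig import readout, camera, workorder, nets
def ray(c,px):
    K=np.array([[c['fx'],0,c['cx']],[0,c['fy'],c['cy']],[0,0,1]])
    u=cv2.undistortPoints(np.array([[px]],float),K,np.array(c['dist'],float))[0,0]
    V=np.array(c['view']); d=V[:3,:3].T@np.array([u[0],-u[1],-1]); o=-V[:3,:3].T@V[:3,3]
    return o,d/np.linalg.norm(d)
def atz(c,px,z):
    o,d=ray(c,px); return o+d*(z-o[2])/d[2]
def proj(c,P):
    V=np.array(c['view']); p=np.atleast_2d(P)@V[:3,:3].T+V[:3,3]; p=p*[1,-1,-1]
    K=np.array([[c['fx'],0,c['cx']],[0,c['fy'],c['cy']],[0,0,1]])
    return cv2.projectPoints(p.reshape(-1,1,3),np.zeros(3),np.zeros(3),K,np.array(c['dist'],float))[0][:,0]
E
python3 - <<'E'
from h import *
print(readout.read_state())
for n in('scene','top'):
    c=camera(n); cv2.imwrite(f'pics/{n}0.png',c['img'][:,:,::-1]); print(n,'cam at',ray(c,(320,200)))
    for k in('stand','flywheel','collar','paint_mark','collar_tab','battery','screwdriver','piston'):
        for r in nets.silhouettes(c,k)[:2]: print(k,round(r['conf'],2),np.round(r['rect'],1),r['region'].sum())
E
```

```text
pics
{'time': 0.0, 'joint_pos': array([ 1.02849183e+00,  4.94171534e-01,  1.34613898e+00,  1.77439375e-05,
        1.30251608e+00, -9.54707542e-02]), 'qd': array([-1.37694585e-03, -1.05674840e-03,  2.71669684e-05,  2.18562953e-03,
        1.04446266e-03,  5.47371258e-04]), 'joint_efforts': array([-1.95560374e-04, -8.78836727e+01, -3.81850469e+01,  7.08886888e-02,
        5.33690967e-02, -2.18901386e-05]), 'tcp_pos': array([0.26996746, 0.56351367, 0.40414271]), 'eef_rot': array([-2.01548594e-04,  2.21565116e-01,  9.75145383e-01, -5.83184113e-04]), 'force': array([-0.03240145, -0.26486632, -0.5326971 ]), 'wrist_torque': array([-0.00253913, -0.00749183, -0.01292729]), 'grasp_force': 0.0, 'gripper_width': 0.998415859599262}
scene cam at (array([ 0.97444672, -0.47123871,  0.80178226]), array([-0.444402  ,  0.47025006, -0.76247737]))
stand 0.92 [353.7 190.9 107.6 117.1] 7801
flywheel 0.83 [329.2 217.2  59.   51.1] 2343
collar 0.84 [370.6 151.9  35.5  49.2] 471
paint_mark 0.59 [330.6 217.2  60.7  61.5] 2347
collar_tab 0.82 [373.4 152.4  35.8  43. ] 474
battery 0.66 [285.2 310.4  42.4  48.6] 1210
screwdriver 0.81 [279.7 195.2  43.4  27.3] 256
screwdriver 0.36 [371.3 153.1  37.   40.9] 518
piston 0.56 [439.8 215.4  26.7  41.6] 650
top cam at (array([ 0.54531031, -0.04148897,  1.12669602]), array([ 0.03262715, -0.00180477, -0.99946596]))
stand 0.82 [286.1 190.7 125.1  89. ] 6493
flywheel 0.73 [337.1 176.7  17.   58. ] 705
collar 0.74 [286.8 192.1 124.9  89.7] 6505
collar 0.32 [337.7 177.4  20.6  60.1] 707
paint_mark 0.67 [315.9 258.6  21.7  82.8] 491
paint_mark 0.65 [340.1 175.7  25.9  61.5] 759
collar_tab 0.76 [254.7 192.7  18.8  36.7] 435
battery 0.69 [401.9 165.6  26.9  33.2] 725
battery 0.5 [254.8 193.6  20.2  35.4] 430
screwdriver 0.63 [316.4 258.1  16.9  79.5] 482
piston 0.68 [242.8 121.3  24.7  23. ] 358
piston 0.6 [340.1 177.8  19.9  64.7] 760
```

```bash
python3 - <<'E'
from h import *
a=cv2.imread('pics/scene0.png')[110:350,220:480]; b=cv2.imread('pics/top0.png')[90:310,210:450]
a=cv2.resize(a,None,fx=1.5,fy=1.5,interpolation=2);b=cv2.resize(b,None,fx=1.64,fy=1.64,interpolation=2)
h=max(a.shape[0],b.shape[0]); p=lambda i:cv2.copyMakeBorder(i,0,h-i.shape[0],0,0,0)
cv2.imwrite('pics/both.png',np.hstack([p(a),p(b)]))
c=camera('top')
fw=nets.silhouettes(c,'flywheel')[0]; ys,xs=np.nonzero(fw['region']); 
print('fly minmax',xs.min(),xs.max(),ys.min(),ys.max(), cv2.minAreaRect(np.c_[xs,ys].astype(np.float32)))
F=atz(c,fw['rect'][:2],.15)
for k,z in(('battery',.09),('piston',.125),('screwdriver',.02)):
    print(k,atz(c,nets.silhouettes(c,k)[0]['rect'][:2],z))
t=nets.silhouettes(c,'collar_tab')[0]; ys,xs=np.nonzero(t['region']);R=cv2.minAreaRect(np.c_[xs,ys].astype(np.float32))
print(R,F,atz(c,R[0],.175))
E
```

```text
fly minmax 329 347 147 206 ((339.4577941894531, 175.71414184570312), (59.74904251098633, 15.912392616271973), 77.19573211669922)
battery [ 0.65579669 -0.24131897  0.09      ]
piston [0.75639394 0.12937789 0.125     ]
screwdriver [ 0.45799103 -0.03063597  0.02      ]
((253.21006774902344, 193.77694702148438), (38.32750701904297, 14.52910041809082), 82.56858825683594) [ 0.62829305 -0.08052957  0.15      ] [0.59082229 0.10208628 0.175     ]
```

View pics/both.png

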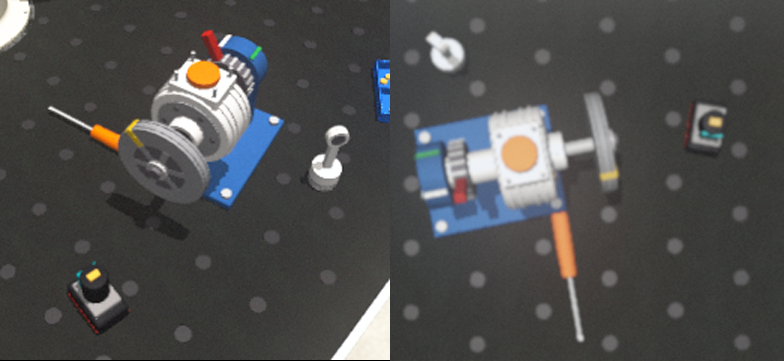

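The left half shows the scene view: red tab near the white mark, yellow stripe on the upper left rim. The right half shows the top view: red tab at about crop (460,188), flywheel at (605,140), screwdriver running down from (562,215). Next I fit the stand pose.

```bash
cat >> h.py <<'E'
def cyl(T,r,y0,y1,z=.135,n=48):
    a=np.linspace(0,2*np.pi,n); P=np.vstack([np.c_[r*np.cos(a),0*a+y,z+r*np.sin(a)] for y in(y0,y1)])
    return toW(T,P)
def toW(T,P):
    x,y,w=T; c,s=np.cos(w),np.sin(w); P=np.atleast_2d(P)
    return np.c_[x+c*P[:,0]-s*P[:,1],y+s*P[:,0]+c*P[:,1],P[:,2]]
def hull(c,P):
    m=np.zeros((400,640),np.uint8); cv2.fillConvexPoly(m,cv2.convexHull(np.round(proj(c,P)*16).astype(np.int32)),1,shift=4); return m>0
def iou(a,b): return (a&b).sum()/(a|b).sum()
E
cat > fit.py <<'E'
from h import *
from scipy.optimize import minimize
C=[];D=[]
for n in('top','scene'):
    c=camera(n); f=nets.silhouettes(c,'flywheel')[0]
    hsv=cv2.cvtColor(c['img'],cv2.COLOR_RGB2HSV)
    o=cv2.inRange(hsv,(8,150,150),(22,255,255)); nl,l,st,ce=cv2.connectedComponentsWithStats(o)
    R=[(st[i,4],ce[i],st[i,2],st[i,3]) for i in range(1,nl) if st[i,4]>40]; print(n,[(a,np.round(b),w,h) for a,b,w,h in R])
    # deck disk: roundest big
    d=max(R,key=lambda r:r[0])[1]
    C.append((c,f['region'],d))
def cost(p,v=False):
    T=p[:3]; e=0
    for c,m,d in C:
        i=iou(hull(c,cyl(T,.07,-.123,-.103)),m); r=proj(c,toW(T,[0,p[3],p[4]]))[0]-d
        e+=(1-i)*10+(r@r)*.05
        if v: print('iou',i,'disk res',r)
    return e
best=None
for w0 in(-.3,-.1,0,.1):
    r=minimize(cost,[.61,.03,w0,-.005,.22],method='Nelder-Mead',options=dict(initial_simplex=np.array([.61,.03,w0,-.005,.22])+np.vstack([np.zeros(5),np.diag([.03,.03,.15,.01,.01])]),maxiter=600))
    if best is None or r.fun<best.fun: best=r
T=best.x; print(best.fun,T); cost(T,True)
np.save('T.npy',T[:3])
s=lambda P:np.round(toW(T[:3],P)[0],4)
print('flytop',s([0,-.113,.205]),'tab@-.6',s([-.072*np.sin(.6),.081,.135+.072*np.cos(.6)]),'tab lock',s([.072*np.sin(.6),.081,.135+.072*np.cos(.6)]))
out=[]
for c,m,d in C:
    im=c['img'][:,:,::-1].copy()
    for y0,y1,r in((-.123,-.103,.07),(-.04,.03,.069),(.07,.092,.04),(.1,.134,.046)):
        for yy in(y0,y1):cv2.polylines(im,[np.round(proj(c,cyl(T[:3],r,yy,yy))).astype(np.int32)],False,(0,255,0),1)
    for P in([-.072*np.sin(.6),.081,.135+.072*np.cos(.6)],[.072*np.sin(.6),.081,.135+.072*np.cos(.6)]):
        cv2.circle(im,tuple(np.round(proj(c,toW(T[:3],P))[0]).astype(int).tolist()),2,(255,0,255),-1)
    out.append(cv2.resize(im[100:280,220:400],None,fx=2.2,fy=2.2,interpolation=0))
cv2.imwrite('pics/fit.png',np.hstack(out))
E
python3 fit.py
```

```text
top [(np.int32(257), array([486., 137.]), np.int32(38), np.int32(28)), (np.int32(90), array([320., 245.]), np.int32(7), np.int32(32)), (np.int32(45), array([314., 249.]), np.int32(6), np.int32(22))]
scene [(np.int32(96), array([335.,  15.]), np.int32(20), np.int32(13)), (np.int32(309), array([356., 159.]), np.int32(22), np.int32(19)), (np.int32(178), array([290., 200.]), np.int32(20), np.int32(17))]
324.1667383339594 [ 7.26948224e-01 -2.43890520e-01 -3.27134310e-04  1.45107254e-02
  4.66799961e-01]
iou 0.0 disk res [-43.99193952 -43.12991377]
iou 0.0 disk res [-47.80959777   1.44807562]
flytop [ 0.7269 -0.3569  0.205 ] tab@-.6 [ 0.6863 -0.1629  0.1944] tab lock [ 0.7676 -0.1629  0.1944]
```

View pics/fit.png

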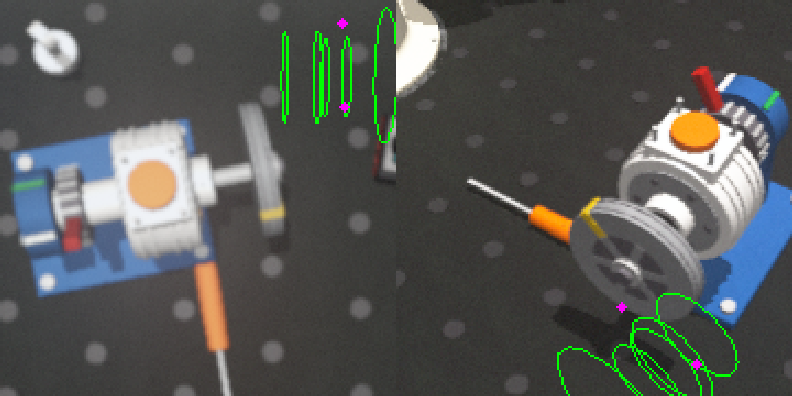

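The deck disk was picked wrongly in the top view. In the crop it sits at (152,184), which is full-image pixel (289,183.6).

```bash
sed -i "s/^    d=max.*/    d=np.array([289.1,183.6]) if n=='top' else np.array([356,159.])/" fit.py; sed -i 's#pics/fit.png#pics/fit2.png#' fit.py; python3 fit.py
```

```text
top [(np.int32(262), array([486., 137.]), np.int32(38), np.int32(28)), (np.int32(92), array([320., 244.]), np.int32(7), np.int32(33)), (np.int32(45), array([314., 249.]), np.int32(5), np.int32(22))]
scene [(np.int32(95), array([335.,  15.]), np.int32(20), np.int32(13)), (np.int32(311), array([356., 159.]), np.int32(22), np.int32(19)), (np.int32(176), array([290., 200.]), np.int32(20), np.int32(16))]
1.9098890049136983 [ 0.61022166  0.02646168  0.17913353 -0.00493578  0.2159871 ]
iou 0.8580323785803238 disk res [-0.23081248 -0.68329914]
iou 0.9552475247524752 disk res [-0.56400153 -0.12446253]
flytop [ 0.6304 -0.0847  0.205 ] tab@-.6 [0.5558 0.0989 0.1944] tab lock [0.6358 0.1134 0.1944]
```

View pics/fit2.png

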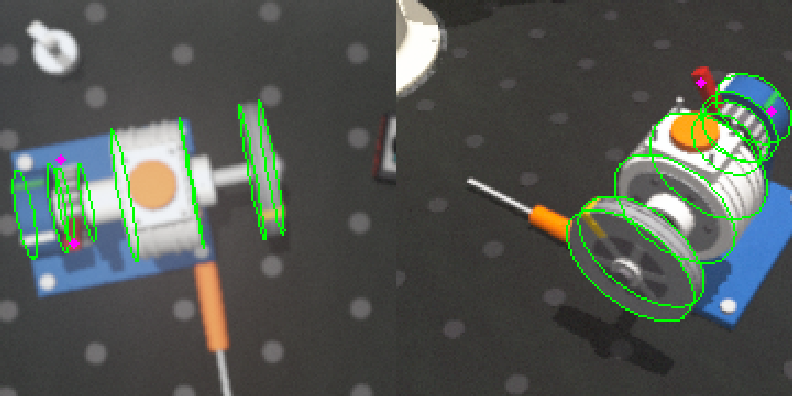

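The fit is good: stand at (0.610, 0.026), yaw about 0.18. I'll pinch the tab along the axle, so the pads can pivot on it, and start by going above it.

```bash
cat >> h.py <<'E'
from scipy.spatial.transform import Rotation as Rot
def R_():
    s=readout.read_state(); return s,Rot.from_quat(np.roll(s['eef_rot'],-1)).as_matrix()
def go(P,yaw=True):
    "rows shift (mm, deg) to bring grasp point to stand-frame P"
    T=np.load('T.npy'); s,R=R_(); W=toW(T,P)-(s['tcp_pos']+R[:,2]*.172)
    a=np.arctan2(R[1,1],R[0,1]); want=T[2]+np.pi/2
    print(np.round(W@R*1000,1),'yaw',np.round(-np.degrees(want-a),1))
def here():
    T=np.load('T.npy'); s,R=R_(); g=s['tcp_pos']+R[:,2]*.172-[T[0],T[1],0]; c,q=np.cos(T[2]),np.sin(T[2])
    f=s['force']; return s,np.array([c*g[0]+q*g[1],-q*g[0]+c*g[1],g[2]]),np.array([c*f[0]+q*f[1],-q*f[0]+c*f[1],f[2]])
E
python3 -c "
from h import *
go([-.0407,.081,.25])"
```

```text
[[-458.4 -295.7  -17.3]] yaw -35.9
```

```bash
python3 -m creep '-50 -33 -17 -8 0;-100 -65 -17 -16 0;-150 -97 -17 -24 0;-200 -129 -17 -32 0;-250 -161 -17 -36 0;-300 -193 -17 -36 0;-350 -226 -17 -36 0;-400 -258 -17 -36 0;-440 -284 -17 -36 0;-458 -296 -17 -36 0;-458 -296 -17 -36 0;-458 -296 -17 -36 0'
python3 - <<'E'
from h import *
s,g,f=here(); print(s['time'],g,f,s['joint_pos'])
go([-.0407,.081,.194])
T=np.load('T.npy'); out=[]
for n,(x,y) in(('top',(220,120)),('scene',(310,90))):
    c=camera(n); im=c['img'][:,:,::-1].copy()
    S,R=R_(); 
    for P in (s['tcp_pos']+R[:,2]*.191,):
        cv2.circle(im,tuple(np.round(proj(c,P)[0]).astype(int).tolist()),1,(0,255,0),-1)
    out.append(cv2.resize(im[y:y+110,x:x+110],None,fx=3.6,fy=3.6,interpolation=2))
cv2.imwrite('pics/ab.png',np.hstack(out))
E
```

```text
time: 3.1
tcp_pos: [0.5546, 0.0997, 0.4217]
eef_rot: [-0.0, -0.091, 0.996, 0.0]
force: [-0.4, -0.6, -0.3]
gripper_width: 0.499
grasp_force: 0.0
3.1 [-0.04171503  0.08206499  0.24970628] [-0.54195271 -0.50816248 -0.32574504] [ 7.18624933e-02  3.90456426e-01  1.47637922e+00  3.32245741e-04
  1.27519504e+00 -1.68117983e+00]
[[-1.  -1.1 55.7]] yaw 0.2
```

View pics/ab.png

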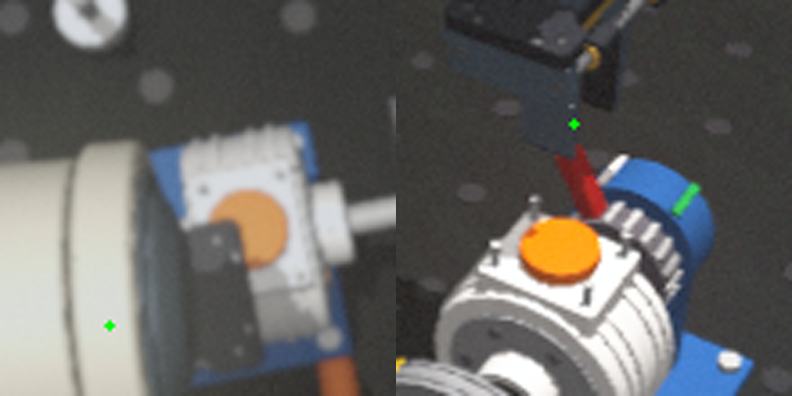

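The tab is directly under the fingers, with its tip at crop (576,150). Descend and grip.

```bash
python3 -m creep '-1 -1 20 0 0;-1 -1 40 0 0;-1 -1 56 0 0;-1 -1 56 0 0;-1 -1 56 0 0;-1 -1 56 0 -1;-1 -1 56 0 -1;-1 -1 56 0 -1;-1 -1 56 0 -1;-1 -1 56 0 -1' 25
python3 -c "
from h import *
s,g,f=here();print(g,f,s['wrist_torque'])"
```

```text
time: 4.45
tcp_pos: [0.5561, 0.0992, 0.3657]
eef_rot: [-0.0, -0.091, 0.996, 0.001]
force: [-1.4, 16.7, 1.4]
gripper_width: 0.174
grasp_force: 25.0
[-0.04026727  0.08166994  0.19370002] [ 1.6020102  16.66118918  1.40561759] [2.76604536 0.37322183 0.24477937]
```

```bash
python3 -m creep '-6 1 -4 0 -1;-13 1 -7 0 -1;-19 1 -9 0 -1;-26 1 -11 0 -1;-33 1 -12 0 -1;-40 1 -12.5 0 -1'
python3 -m creep '-7 0 0.5 0 -1;-14 0 1.5 0 -1;-21 0 3 0 -1;-28 0 5.5 0 -1;-34 0 8.5 0 -1;-40.5 0 12.5 0 -1;-41 0 13 0 -1;-41 0 13 0 -1;-41 0 13 0 -1'
python3 - <<'E'
from h import *
s,g,f=here();print(g,f,np.arctan2(g[0],g[2]-.135))
c=camera('scene');cv2.imwrite('pics/lk.png',cv2.resize(c['img'][80:200,310:440,::-1],None,fx=3.5,fy=3.5,interpolation=2))
E
```

```text
time: 5.2
tcp_pos: [0.5944, 0.1068, 0.3772]
eef_rot: [-0.002, -0.091, 0.996, 0.001]
force: [-9.8, 7.7, -5.1]
gripper_width: 0.176
grasp_force: 25.0
time: 6.32
tcp_pos: [0.6359, 0.1147, 0.3656]
eef_rot: [0.0, -0.091, 0.996, 0.001]
force: [-2.6, 12.2, 3.9]
gripper_width: 0.173
grasp_force: 25.0
[0.04108563 0.08256984 0.19364148] [-0.41692663 12.47902338  3.93469385] 0.6111446621228005
```

View pics/lk.png

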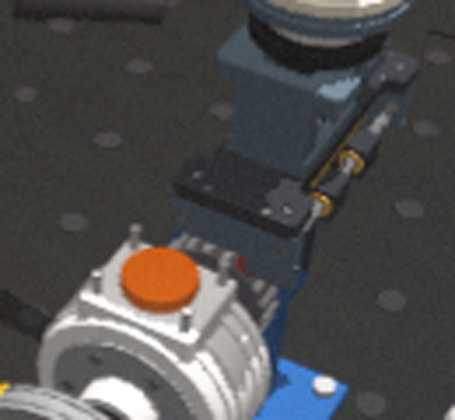

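The gripper still holds the tab after the turn (red visible at (240,262)), at about 0.61 rad. Release, rise and check the mark.

```bash
python3 -m creep '0 0 0 0 -0.1;0 0 0 0 -0.1;0 0 0 0 -0.1;0 0 -30 0 -0.1;0 0 -60 0 -0.1;0 0 -90 0 -0.1;20 -45 -90 0 -0.1;42 -95 -90 0 -0.1;63 -145 -90 0 -0.1;85 -194 -90 0 -0.1;85 -194 -90 0 -0.1;85 -194 -90 0 -0.1'
python3 - <<'E'
from h import *
s,g,f=here();print(g,f,s['wrist_torque'])
go([-.0438,-.113,.179])
c=camera('scene');cv2.imwrite('pics/lk2.png',cv2.resize(c['img'][60:260,290:420,::-1],None,fx=3,fy=3,interpolation=2))
T=np.load('T.npy'); 
r=nets.silhouettes(c,'collar_tab')[0]; print(r['conf'],r['rect'],proj(c,toW(T,[.072*np.sin(.6),.081,.135+.072*np.cos(.6)])))
E
```

```text
time: 7.88
tcp_pos: [0.5873, -0.0926, 0.4553]
eef_rot: [0.0, -0.09, 0.996, 0.0]
force: [1.1, -0.6, -0.3]
gripper_width: 0.451
grasp_force: 0.0
[-0.04374633 -0.11302965  0.2832662 ] [ 0.96160418 -0.81838201 -0.29682609] [ 0.06994156 -0.02720768  0.07762967]
[[1.000e-01 0.000e+00 1.043e+02]] yaw 0.1
0.9 [376.1, 160.1, 35.9, 34.1] [[390.17961186 149.8514743 ]]
```

View pics/lk2.png

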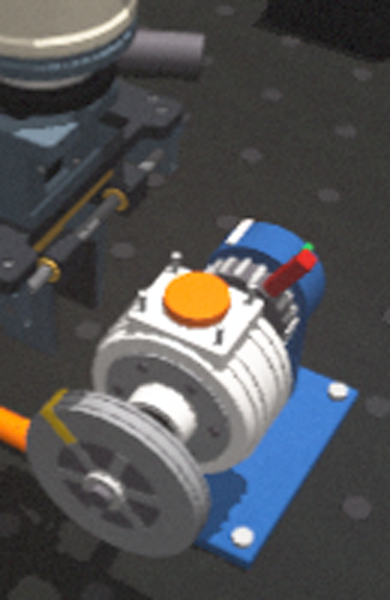

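The collar tab lies at the green mark (crop (305,255)). Now grip the flywheel at -45° and make the first stroke, logging torque about the axle.

```bash
cat > lg.py <<'E'
from h import *
import json,sys
s,g,f=here(); T=np.load('T.npy'); c,q=np.cos(T[2]),np.sin(T[2]); m=s['wrist_torque']; My=-q*m[0]+c*m[1]
a=np.arctan2(g[0],g[2]-.135); r=np.hypot(g[0],g[2]-.135)
zt=g[2]+.172-.135
tau=-(My+zt*f[0]-g[0]*f[2])   # torque needed, + toward +x over the top
tang=-(f[0]*np.cos(a)-f[2]*np.sin(a))*r
open('log.txt','a').write(f"{sys.argv[1]} {np.degrees(a):.2f} {tau:.4f} {tang:.4f}\n")
print('L',sys.argv[1],round(s['time'],2),np.round(np.degrees(a),2),'r',round(r*1e3,1),'tau',round(tau,3),'tang',round(tang,3),'F',np.round(f,1),'g',round(s['grasp_force'],1),round(s['gripper_width'],3))
E
(python3 -m creep '0 0 40 0 -0.1;0 0 80 0 -0.1;0 0 104 0 -0.1;0 0 104 0 -0.1;0 0 104 0 -1;0 0 104 0 -1;0 0 104 0 -1;0 0 104 0 -1;0 0 104 0 -1' 25
python3 lg.py 0
python3 -m creep '-3 0 -2.7 0 -1;-6.2 0 -5.3 0 -1;-9.4 0 -7.8 0 -1'; python3 lg.py 1
python3 -m creep '-3.6 0 -2 0 -1;-7.1 0 -4 0 -1;-10.7 0 -5.7 0 -1'; python3 lg.py 1 ) | grep -v -e eef -e time
```

```text
tcp_pos: [0.5874, -0.0919, 0.3523]
force: [-0.8, 7.1, 5.5]
gripper_width: 0.218
grasp_force: 25.0
L 0 9.1 -43.66 r 62.6 tau -0.173 tang -0.26 F [0.5 7.1 5.5] g 25.0 0.218
tcp_pos: [0.5957, -0.0905, 0.3586]
force: [-6.0, 3.7, -8.3]
gripper_width: 0.223
grasp_force: 25.0
L 1 9.47 -34.72 r 62.8 tau 0.121 tang 0.568 F [-5.3  4.7 -8.3] g 25.0 0.223
tcp_pos: [0.6061, -0.0885, 0.3643]
force: [-8.9, 3.4, -5.0]
gripper_width: 0.22
grasp_force: 25.0
L 1 9.85 -23.76 r 62.6 tau 0.173 tang 0.593 F [-8.1  4.9 -5. ] g 25.0 0.22
```

The full wrench (tau) accounts for the pad torsion, so I use that. Continue with a lighter grip.

```bash
(python3 -m creep '-3.9 0 -1.2 0 -1;-7.8 0 -2.4 0 -1;-11.6 0 -3.5 0 -1' 16; python3 lg.py 1
python3 -m creep '-4 0 -0.6 0 -1;-8 0 -1 0 -1;-12.1 0 -1.2 0 -1'; python3 lg.py 1
python3 -m creep '-4 0 0.2 0 -1;-8 0 0.6 0 -1;-12.1 0 1.2 0 -1'; python3 lg.py 1
python3 -m creep '-3.9 0 0.9 0 -1;-7.8 0 2.2 0 -1;-11.6 0 3.5 0 -1'; python3 lg.py 1
python3 -m creep '-3.6 0 1.7 0 -1;-7.2 0 3.7 0 -1;-10.7 0 5.7 0 -1'; python3 lg.py 1
python3 -m creep '-3.2 0 2.4 0 -1;-6.4 0 5 0 -1;-9.4 0 7.8 0 -1'; python3 lg.py 1) | grep L
```

```text
L 1 10.22 -12.18 r 62.5 tau 0.225 tang 0.471 F [-6.9  6.6 -3.6] g 16.0 0.224
L 1 10.6 -0.92 r 62.4 tau 0.082 tang 0.428 F [-6.8  8.  -1.5] g 16.0 0.224
L 1 10.97 10.33 r 62.3 tau 0.129 tang 0.436 F [-7.2  8.9 -0.2] g 16.0 0.221
L 1 11.35 21.59 r 62.3 tau 0.187 tang 0.456 F [-7.1  8.4  1.9] g 16.0 0.221
L 1 11.72 32.82 r 62.3 tau 0.11 tang 0.456 F [-6.4 10.1  3.6] g 16.0 0.221
L 1 12.1 44.15 r 62.5 tau 0.053 tang 0.461 F [-4.7 11.2  5.7] g 16.0 0.219
```

```bash
(python3 -m creep '0 0 0 0 -0.2;0 0 0 0 -0.2;30 1 -20 0 -0.2;60 1 -20 0 -0.2;88 1 0 0 -0.2;88 1 0 0 -0.2;88 1 0 0 -1;88 1 0 0 -1;88 1 0 0 -1;88 1 0 0 -1' 16;python3 lg.py 0
python3 -m creep '-3 0 -2.7 0 -1;-6.2 0 -5.3 0 -1;-9.4 0 -7.8 0 -1'; python3 lg.py 2
python3 -m creep '-3.6 0 -2 0 -1;-7.1 0 -4 0 -1;-10.7 0 -5.7 0 -1'; python3 lg.py 2
python3 -m creep '-3.9 0 -1.2 0 -1;-7.8 0 -2.4 0 -1;-11.6 0 -3.5 0 -1' 16; python3 lg.py 2
python3 -m creep '-4 0 -0.6 0 -1;-8 0 -1 0 -1;-12.1 0 -1.2 0 -1'; python3 lg.py 2
python3 -m creep '-4 0 0.2 0 -1;-8 0 0.6 0 -1;-12.1 0 1.2 0 -1'; python3 lg.py 2
python3 -m creep '-3.9 0 0.9 0 -1;-7.8 0 2.2 0 -1;-11.6 0 3.5 0 -1'; python3 lg.py 2
python3 -m creep '-3.6 0 1.7 0 -1;-7.2 0 3.7 0 -1;-10.7 0 5.7 0 -1'; python3 lg.py 2
python3 -m creep '-3.2 0 2.4 0 -1;-6.4 0 5 0 -1;-9.4 0 7.8 0 -1'; python3 lg.py 2) | grep L
```

```text
L 0 13.35 -43.95 r 62.1 tau -0.427 tang -0.363 F [ 4.5 -1.6  3.8] g 16.0 0.217
L 2 13.72 -35.45 r 62.7 tau 0.27 tang 0.508 F [-5.9 -5.3 -5.6] g 16.0 0.218
L 2 14.1 -24.71 r 62.6 tau 0.321 tang 0.609 F [-9.7 -5.6 -2.1] g 16.0 0.219
L 2 14.47 -13.62 r 62.2 tau 0.276 tang 0.617 F [-10.3  -3.8   0.6] g 16.0 0.218
L 2 14.85 -2.25 r 61.9 tau 0.245 tang 0.647 F [-10.6  -3.3   3.1] g 16.0 0.217
L 2 15.22 9.21 r 61.6 tau 0.356 tang 0.707 F [-10.7  -2.    5.9] g 16.0 0.22
L 2 15.6 20.69 r 61.4 tau 0.489 tang 0.747 F [-10.5  -1.3   6.5] g 16.0 0.216
L 2 15.97 32.16 r 61.3 tau 0.51 tang 0.753 F [-9.3  0.3  8.2] g 16.0 0.212
L 2 16.35 43.71 r 61.4 tau 0.371 tang 0.758 F [-6.8  1.5 10.8] g 16.0 0.222
```

```bash
(python3 -m creep '0 0 0 0 -0.2;0 0 0 0 -0.2;30 0 -20 0 -0.2;60 0 -20 0 -0.2;88 0 0 0 -0.2;88 0 0 0 -0.2;88 0 0 0 -1;88 0 0 0 -1;88 0 0 0 -1;88 0 0 0 -1' 16;python3 lg.py 0
python3 -m creep '-3 0 -2.7 0 -1;-6.2 0 -5.3 0 -1;-9.4 0 -7.8 0 -1'; python3 lg.py 3
python3 -m creep '-3.6 0 -2 0 -1;-7.1 0 -4 0 -1;-10.7 0 -5.7 0 -1'; python3 lg.py 3
python3 -m creep '-3.9 0 -1.2 0 -1;-7.8 0 -2.4 0 -1;-11.6 0 -3.5 0 -1' 16; python3 lg.py 3
python3 -m creep '-4 0 -0.6 0 -1;-8 0 -1 0 -1;-12.1 0 -1.2 0 -1'; python3 lg.py 3
python3 -m creep '-4 0 0.2 0 -1;-8 0 0.6 0 -1;-12.1 0 1.2 0 -1'; python3 lg.py 3
python3 -m creep '-3.9 0 0.9 0 -1;-7.8 0 2.2 0 -1;-11.6 0 3.5 0 -1'; python3 lg.py 3
python3 -m creep '-3.6 0 1.7 0 -1;-7.2 0 3.7 0 -1;-10.7 0 5.7 0 -1'; python3 lg.py 3
python3 -m creep '-3.2 0 2.4 0 -1;-6.4 0 5 0 -1;-9.4 0 7.8 0 -1'; python3 lg.py 3) | grep L
(python3 -m creep '0 0 0 0 -0.2;0 0 0 0 -0.2;30 0 -20 0 -0.2;60 0 -20 0 -0.2;88 0 0 0 -0.2;88 0 0 0 -0.2;88 0 0 0 -1;88 0 0 0 -1;88 0 0 0 -1;88 0 0 0 -1' 16;python3 lg.py 0
python3 -m creep '-3 0 -2.7 0 -1;-6.2 0 -5.3 0 -1;-9.4 0 -7.8 0 -1'; python3 lg.py 4
python3 -m creep '-3.6 0 -2 0 -1;-7.1 0 -4 0 -1;-10.7 0 -5.7 0 -1'; python3 lg.py 4
python3 -m creep '-3.9 0 -1.2 0 -1;-7.8 0 -2.4 0 -1;-11.6 0 -3.5 0 -1' 16; python3 lg.py 4
python3 -m creep '-4 0 -0.6 0 -1;-8 0 -1 0 -1;-12.1 0 -1.2 0 -1'; python3 lg.py 4
python3 -m creep '-4 0 0.2 0 -1;-8 0 0.6 0 -1;-12.1 0 1.2 0 -1'; python3 lg.py 4
python3 -m creep '-3.9 0 0.9 0 -1;-7.8 0 2.2 0 -1;-11.6 0 3.5 0 -1'; python3 lg.py 4
python3 -m creep '-3.6 0 1.7 0 -1;-7.2 0 3.7 0 -1;-10.7 0 5.7 0 -1'; python3 lg.py 4
python3 -m creep '-3.2 0 2.4 0 -1;-6.4 0 5 0 -1;-9.4 0 7.8 0 -1'; python3 lg.py 4) | grep L
cat > ft.py <<'E'
import numpy as np
from scipy.optimize import least_squares
L=np.loadtxt('log.txt'); th=[];tg=[];ta=[];st=[];off=0;prev=None
for k,a,t,g in L:          # wheel turn accumulates only while gripped; a '0' row starts a grip
    if k==0: a0=a; base=th[-1] if th else 0; continue
    th.append(base+a-a0); tg.append(g); ta.append(t); st.append(a)
th=np.array(th);st=np.array(st)
for nm,y in(('tang',tg),('tau',ta)):
    y=np.array(y); w=np.ones(len(y)); w[:2]=0; w[st<-33]=0.3
    f=lambda p:w*(p[0]+p[1]*np.sin(np.radians(th-p[2]))-y)
    r=least_squares(f,[.5,.2,100.],x_scale=[.1,.1,50],loss='soft_l1',f_scale=.05); p=r.x
    if p[1]<0: p[1]*=-1;p[2]+=180
    p[2]=(p[2]+180)%360-180
    print(nm,p,'res sd',np.std((f(p)/w)[w==1]),'now',th[-1],'weight angle past down now',(th[-1]-p[2]+180)%360-180)
    print(np.round((f(p)/np.maximum(w,.1)),2))
E
python3 ft.py
```

```text
L 0 17.6 -44.42 r 62.4 tau -0.354 tang -0.297 F [ 4.9 -2.4  1.8] g 16.0 0.22
L 3 17.98 -36.26 r 63.0 tau 0.45 tang 0.711 F [-7.6 -8.  -8.8] g 16.0 0.222
L 3 18.35 -25.66 r 62.7 tau 0.391 tang 0.752 F [-11.9  -6.6  -2.8] g 16.0 0.223
L 3 18.73 -14.54 r 62.2 tau 0.567 tang 0.841 F [-13.9  -5.6  -0.5] g 16.0 0.222
L 3 19.1 -3.1 r 61.8 tau 0.651 tang 0.881 F [-14.5  -3.2   3.6] g 16.0 0.222
L 3 19.48 8.52 r 61.5 tau 0.306 tang 0.794 F [-12.1  -1.5   6.5] g 16.0 0.22
L 3 19.85 20.14 r 61.3 tau 0.754 tang 0.895 F [-12.4  -0.7   8.6] g 16.0 0.217
L 3 20.23 31.74 r 61.3 tau 0.657 tang 0.853 F [-10.3  -0.2   9.8] g 16.0 0.22
L 3 20.6 43.37 r 61.2 tau 0.543 tang 0.817 F [-7.9  1.3 11.1] g 16.0 0.217
L 0 21.85 -44.66 r 62.7 tau -0.049 tang -0.206 F [ 3.7 -2.   1. ] g 16.0 0.219
L 4 22.23 -36.54 r 63.2 tau 0.287 tang 0.677 F [-7.  -7.5 -8.6] g 16.0 0.22
L 4 22.6 -25.95 r 62.9 tau 0.487 tang 0.797 F [-12.6  -6.7  -2.9] g 16.0 0.216
L 4 22.98 -14.73 r 62.4 tau 0.578 tang 0.806 F [-13.3  -5.1  -0.2] g 16.0 0.223
L 4 23.35 -3.19 r 61.9 tau 0.317 tang 0.737 F [-12.1  -3.1   3.7] g 16.0 0.222
L 4 23.7
[... 421 characters left out ...]
131
[-0.05 -0.    0.01  0.04  0.03  0.01  0.03  0.04  0.01 -0.06 -0.03 -0.02
 -0.04 -0.04 -0.01  0.02  0.09  0.08  0.01 -0.02  0.08 -0.03  0.01  0.02
  0.15  0.   -0.04 -0.01 -0.   -0.03 -0.02 -0.01]
tau [  0.35364734   0.23577426 138.97062953] res sd 0.09390682219240438 now 351.26 weight angle past down now -147.71062953382187
[ 0.05 -0.   -0.1   0.04 -0.01 -0.06  0.03  0.12 -0.08 -0.09 -0.01  0.07
  0.01 -0.08 -0.06  0.12  0.07  0.16  0.   -0.07  0.28 -0.17 -0.09  0.01
  0.24  0.01 -0.12  0.09  0.05 -0.01  0.01 -0.01]ft.py:14: RuntimeWarning: invalid value encountered in divide
  print(nm,p,'res sd',np.std((f(p)/w)[w==1]),'now',th[-1],'weight angle past down now',(th[-1]-p[2]+180)%360-180)
```

Both fits agree: the counterweight is at about 150° before straight down in this direction. Next is another full stroke, then a partial one, still logging.

```bash
(python3 -m creep '0 0 0 0 -0.2;0 0 0 0 -0.2;30 0.5 -20 0 -0.2;60 0.5 -20 0 -0.2;88 0.5 0 0 -0.2;88 0.5 0 0 -0.2;88 0.5 0 0 -1;88 0.5 0 0 -1;88 0.5 0 0 -1;88 0.5 0 0 -1' 16;python3 lg.py 0
python3 -m creep '-3 0 -2.7 0 -1;-6.2 0 -5.3 0 -1;-9.4 0 -7.8 0 -1'; python3 lg.py 5
python3 -m creep '-3.6 0 -2 0 -1;-7.1 0 -4 0 -1;-10.7 0 -5.7 0 -1'; python3 lg.py 5
python3 -m creep '-3.9 0 -1.2 0 -1;-7.8 0 -2.4 0 -1;-11.6 0 -3.5 0 -1' 16; python3 lg.py 5
python3 -m creep '-4 0 -0.6 0 -1;-8 0 -1 0 -1;-12.1 0 -1.2 0 -1'; python3 lg.py 5
python3 -m creep '-4 0 0.2 0 -1;-8 0 0.6 0 -1;-12.1 0 1.2 0 -1'; python3 lg.py 5
python3 -m creep '-3.9 0 0.9 0 -1;-7.8 0 2.2 0 -1;-11.6 0 3.5 0 -1'; python3 lg.py 5
python3 -m creep '-3.6 0 1.7 0 -1;-7.2 0 3.7 0 -1;-10.7 0 5.7 0 -1'; python3 lg.py 5
python3 -m creep '-3.2 0 2.4 0 -1;-6.4 0 5 0 -1;-9.4 0 7.8 0 -1'; python3 lg.py 5) | grep L
(python3 -m creep '0 0 0 0 -0.2;0 0 0 0 -0.2;30 0 -20 0 -0.2;60 0 -20 0 -0.2;88 0 0 0 -0.2;88 0 0 0 -0.2;88 0 0 0 -1;88 0 0 0 -1;88 0 0 0 -1;88 0 0 0 -1' 16;python3 lg.py 0
python3 -m creep '-3 0 -2.7 0 -1;-6.2 0 -5.3 0 -1;-9.4 0 -7.8 0 -1'; python3 lg.py 6
python3 -m creep '-3.6 0 -2 0 -1;-7.1 0 -4 0 -1;-10.7 0 -5.7 0 -1'; python3 lg.py 6
python3 -m creep '-3.9 0 -1.2 0 -1;-7.8 0 -2.4 0 -1;-11.6 0 -3.5 0 -1' 16; python3 lg.py 6
python3 -m creep '-4 0 -0.6 0 -1;-8 0 -1 0 -1;-12.1 0 -1.2 0 -1'; python3 lg.py 6
python3 -m creep '-4 0 0.2 0 -1;-8 0 0.6 0 -1;-12.1 0 1.2 0 -1'; python3 lg.py 6)|grep L
python3 ft.py 2>/dev/null
python3 - <<'E'
from h import *
c=camera('scene');cv2.imwrite('pics/fw.png',cv2.resize(c['img'][170:260,280:380,::-1],None,fx=5,fy=5,interpolation=2))
T=np.load('T.npy')
np.save('c.npy',0)
y=cv2.inRange(cv2.cvtColor(c['img'],cv2.COLOR_RGB2HSV),(22,120,110),(32,255,255)); ys,xs=np.nonzero(y[170:260,280:380]); print(len(xs),np.c_[xs+280,ys+170].mean(0) if len(xs) else '')
A=np.radians(np.arange(0,360,10)); P=proj(c,toW(T,np.c_[.07*np.sin(A),0*A-.123,.135+.07*np.cos(A)]))
for a,p in zip(range(0,360,10),P): print(a,np.round(p,0),end=' ')
E
```

```text
L 0 26.1 -44.79 r 63.0 tau -0.166 tang -0.07 F [ 1.1 -4.9  0.5] g 16.0 0.221
L 5 26.48 -35.38 r 63.3 tau 0.277 tang 0.52 F [-6.2 -8.1 -5.5] g 16.0 0.218
L 5 26.85 -24.48 r 63.1 tau 0.327 tang 0.548 F [-9.3 -6.8 -0.4] g 16.0 0.217
L 5 27.23 -13.27 r 62.8 tau 0.268 tang 0.54 F [-8.9 -5.8  0.2] g 16.0 0.22
L 5 27.6 -1.9 r 62.5 tau 0.27 tang 0.517 F [-8.3 -5.   2.1] g 16.0 0.219
L 5 27.98 9.52 r 62.3 tau 0.005 tang 0.424 F [-6.3 -3.   3.7] g 16.0 0.221
L 5 28.35 20.86 r 62.1 tau -0.085 tang 0.368 F [-4.7 -3.2  4.3] g 16.0 0.219
L 5 28.73 32.23 r 61.9 tau 0.124 tang 0.429 F [-4.8 -1.6  5.4] g 16.0 0.221
L 5 29.1 43.66 r 61.8 tau 0.031 tang 0.433 F [-3.3 -1.2  6.7] g 16.0 0.219
L 0 30.35 -44.96 r 63.2 tau 0.006 tang -0.015 F [ 0.2 -5.5  0.1] g 16.0 0.217
L 6 30.73 -35.24 r 63.4 tau 0.131 tang 0.374 F [-4.7 -7.4 -3.5] g 16.0 0.22
L 6 31.1 -24.46 r 63.3 tau 0.113 tang 0.424 F [-7.3 -6.3 -0.2] g 16.0 0.221
L 6 31.48 -13.46 r 62.9 tau 0.252 tang 0.491 F [-8.5 -6.1  1.8] g 16.0 0.218
L 6 31.85 -2.21 r 62.6 tau 0.197 tang 0.492 F [-8.  -5.   4.5] g 16.0 0.22
L 6 32.23 9.12 r 62.3 tau 0.28 tang 0
[... 766 characters left out ...]
  0.07  0.01  0.03  0.01 -0.07 -0.15 -0.12 -0.15
  0.11  0.19 -0.01  0.1   0.02  0.07 -0.04  0.06  0.02]
83 [341.59036145 208.07228916]
0 [325. 199.] 10 [330. 202.] 20 [336. 205.] 30 [341. 210.] 40 [345. 214.] 50 [349. 219.] 60 [351. 223.] 70 [353. 228.] 80 [354. 232.] 90 [355. 236.] 100 [354. 239.] 110 [352. 242.] 120 [350. 244.] 130 [347. 245.] 140 [343. 245.] 150 [339. 245.] 160 [334. 244.] 170 [330. 242.] 180 [325. 240.] 190 [320. 238.] 200 [316. 234.] 210 [312. 231.] 220 [308. 227.] 230 [304. 223.] 240 [302. 219.] 250 [299. 215.] 260 [298. 211.] 270 [297. 207.] 280 [297. 204.] 290 [298. 201.] 300 [300. 198.] 310 [303. 196.] 320 [306. 195.] 330 [310. 195.] 340 [315. 195.] 350 [320. 197.]
```

View pics/fw.png

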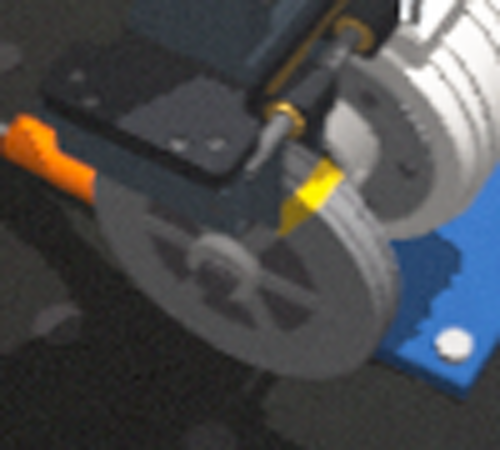

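The yellow stripe is now at about 30° on the rim (crop (310,195)). It turned about 433°, not the 494° I counted, so the grip slipped under load. I'll grip harder, track the stripe, and sweep past the bottom both ways so that drag cancels.

```bash
cat >> lg.py <<'E'
def paint(c):
    y=cv2.inRange(cv2.cvtColor(c['img'],cv2.COLOR_RGB2HSV),(22,120,110),(32,255,255)); ys,xs=np.nonzero(y[170:260,280:380])
    if len(xs)<15: return None
    p=np.c_[xs+280,ys+170].mean(0); A=np.radians(np.arange(0,360,.5))
    Q=proj(c,toW(T,np.c_[.066*np.sin(A),0*A-.118,.135+.066*np.cos(A)])); d=np.linalg.norm(Q-p,axis=1); i=d.argmin()
    return np.degrees(A[i]),round(d[i],1),len(xs)
print('   paint',paint(camera('scene')))
E
python3 - <<'E'
import re,sys
sys.argv=['x','9']
src=open('lg.py').read().replace("open('log.txt','a')","open('/dev/null','a')")
exec(src)
c=camera('scene'); c['img']=cv2.imread('pics/scene0.png')[:,:,::-1].copy(); print('start paint',paint(c))
E
(python3 -m creep '0 0 0 0 -1;0 0 0 0 -1' 28; python3 lg.py 0
python3 -m creep '-3.9 0 0.9 0 -1;-7.8 0 2.2 0 -1;-11.6 0 3.5 0 -1'; python3 lg.py 7
python3 -m creep '-3.6 0 1.7 0 -1;-7.2 0 3.7 0 -1;-10.7 0 5.7 0 -1'; python3 lg.py 7
python3 -m creep '-3.2 0 2.4 0 -1;-6.4 0 5 0 -1;-9.4 0 7.8 0 -1'; python3 lg.py 7
python3 -m creep '3 0 -2.7 0 -1;6.2 0 -5.3 0 -1;9.4 0 -7.8 0 -1'; python3 lg.py 8
python3 -m creep '3.6 0 -2 0 -1;7.1 0 -4 0 -1;10.7 0 -5.7 0 -1'; python3 lg.py 8
python3 -m creep '3.9 0 -1.2 0 -1;7.8 0 -2.4 0 -1;11.6 0 -3.5 0 -1'; python3 lg.py 8
python3 -m creep '4 0 -0.6 0 -1;8 0 -1 0 -1;12.1 0 -1.2 0 -1'; python3 lg.py 8
python3 -m creep '4 0 0.2 0 -1;8 0 0.6 0 -1;12.1 0 1.2 0 -1'; python3 lg.py 8
python3 -m creep '3.9 0 0.9 0 -1;7.8 0 2.2 0 -1;11.6 0 3.5 0 -1'; python3 lg.py 8
) | grep -E 'L|paint'
```

```text
L 9 32.27 9.55 r 62.2 tau -0.085 tang 0.403 F [-5.5 -4.5  6.1] g 16.0 0.218
   paint (np.float64(31.5), np.float64(0.5), 80)
start paint (np.float64(317.5), np.float64(2.9), 72)
L 0 32.62 9.51 r 62.3 tau -0.256 tang 0.212 F [-3.  -4.6  2.4] g 28.0 0.214
   paint (np.float64(31.5), np.float64(0.5), 79)
L 7 33.05 20.19 r 62.1 tau 0.047 tang 0.667 F [-7.9 -3.8  9.6] g 28.0 0.218
   paint (np.float64(41.0), np.float64(1.9), 66)
L 7 33.48 31.65 r 62.1 tau 0.28 tang 0.757 F [-7.  -2.4 11.8] g 28.0 0.216
   paint (np.float64(51.5), np.float64(2.5), 56)
L 7 33.9 43.14 r 62.2 tau 0.204 tang 0.778 F [-3.9 -0.8 14.1] g 28.0 0.219
   paint (np.float64(61.50000000000001), np.float64(3.2), 45)
L 8 34.33 33.19 r 61.7 tau -0.429 tang -0.913 F [  8.   -3.9 -14.7] g 28.0 0.217
   paint (np.float64(54.0), np.float64(2.4), 51)
L 8 34.75 21.97 r 61.6 tau -0.559 tang -0.933 F [ 10.1  -5.5 -15.6] g 28.0 0.216
   paint (np.float64(44.0), np.float64(1.9), 66)
L 8 35.17 11.0 r 61.8 tau -0.639 tang -0.973 F [ 12.8  -5.5 -16.9] g 28.0 0.221
   paint (np.float64(34.0), np.float64(0.7), 81)
L 8 35.6 0.36 r 62.3 tau -0.665 tang -0.995 F [ 15.9  -3.8 -14.7] g 28.0 0.219
   paint (np.float64(25.5), np.float64(0.0), 90)
L 8 36.02 -9.96 r 62.8 tau -0.535 tang -0.998 F [17.5 -2.6 -7.5] g 28.0 0.213
   paint (np.float64(17.0), np.float64(0.3), 96)
L 8 36.45 -20.31 r 63.1 tau -0.452 tang -0.98 F [15.4 -0.9  3.1] g 28.0 0.213
   paint (np.float64(8.5), np.float64(0.8), 94)
```

Paint rotates about 0.88 of the hand angle, because the pads creep. Refit everything against the paint angle.

```bash
cat > ft2.py <<'E'
import numpy as np
from scipy.optimize import least_squares
L=np.loadtxt('log.txt'); rows=[];cum=0
for k,a,t,g in L:
    if k>=7 or k==9: continue
    if k==0: pa=a; first=True; continue
    cum+=a-pa; pa=a; rows.append((int(k),cum,a,t,g))
R=np.array([r for r in rows]); R=R[R[:,0]<7]
k,th,st,ta,tg=R.T; P=317.5+th*(434/th[-1])      # paint angle
n=len(P)
P2=np.array([51.5,61.5,54,44,34,25.5,17,8.5]); s2=np.array([1,1]+[-1]*6)
t2=np.array([.757,.778,-.913,-.933,-.973,-.995,-.998,-.98]); u2=np.array([.28,.204,-.429,-.559,-.639,-.665,-.535,-.452])
for nm,y1,y2 in(('tang',tg,t2),('tau',ta,u2)):
    w=np.ones(n); w[:2]=0; w[st<-33]=.2
    def f(p,full=True):
        e1=w*(p[0]+p[1]*np.sin(np.radians(P-p[2]))-y1); e2=s2*p[3]+p[1]*np.sin(np.radians(P2-p[2]))-y2
        return np.r_[e1,e2] if full else e1
    for full in(True,False):
        b=min((least_squares(lambda p:f(p,full),[.6,.2,d,.8],loss='soft_l1',f_scale=.05,x_scale=[.1,.1,50,.1]) for d in(0,90,180,270)),key=lambda r:r.cost)
        p=b.x.copy(); 
        if p[1]<0:p[1]*=-1;p[2]+=180
        cov=np.linalg.pinv(b.jac.T@b.jac)*2*b.cost/len(b.fun)
        print(nm,full,'B %.3f A %.3f down at paint %.1f +- %.1f B2 %.3f'%(p[0],p[1],p[2]%360,cov[2,2]**.5,p[3]),'cost',round(b.cost,4)); 
    e=f(b.x) if 0 else None
    b=least_squares(f,[.6,.2,75,.8],loss='soft_l1',f_scale=.05,x_scale=[.1,.1,50,.1]); print(np.round(b.fun,2))
E
python3 ft2.py
```

```text
tang True B 0.645 A 0.212 down at paint 72.0 +- 1.7 B2 0.829 cost 0.0172
tang False B 0.645 A 0.212 down at paint 71.4 +- 2.0 B2 0.800 cost 0.0161
[-0.03 -0.   -0.04  0.01  0.01  0.01  0.03  0.06  0.01 -0.04 -0.01 -0.
 -0.03 -0.03 -0.    0.02  0.02  0.07 -0.   -0.03  0.06 -0.04 -0.01  0.02
  0.03  0.   -0.03  0.    0.02 -0.    0.01  0.02  0.01 -0.02 -0.04 -0.04
  0.03  0.08  0.01  0.    0.01  0.02 -0.03 -0.01 -0.04 -0.    0.01  0.02
  0.    0.01  0.01 -0.   -0.04]
tau True B 0.336 A 0.230 down at paint 72.9 +- 6.5 B2 0.370 cost 0.1171
tau False B 0.334 A 0.231 down at paint 68.2 +- 6.7 B2 0.800 cost 0.0968
[-0.   -0.   -0.12  0.03 -0.01 -0.05  0.05  0.14 -0.01 -0.07  0.01  0.09
  0.01 -0.08 -0.06  0.11  0.01  0.13 -0.02 -0.09  0.26 -0.19 -0.1  -0.
  0.05  0.02 -0.1   0.13  0.09  0.04  0.06  0.05 -0.01 -0.11 -0.08 -0.11
  0.13  0.2  -0.02  0.07 -0.    0.01 -0.12 -0.04 -0.1   0.01  0.12 -0.02
  0.08  0.12  0.13 -0.03 -0.13]
```

Clean result: heavy side down at paint angle 72° (±2). Regrip farther back and stroke forward.

```bash
(python3 -m creep '0 0 0 0 -0.2;0 0 0 0 -0.2;0 0 0 0 -0.2;10 0 5 0 -0.2;20 0 13.5 0 -0.2;20 0 13.5 0 -0.2;20 0 13.5 0 -1;20 0 13.5 0 -1;20 0 13.5 0 -1;20 0 13.5 0 -1' 28;python3 lg.py 0
python3 -m creep '-3 0 -2.7 0 -1;-6.2 0 -5.3 0 -1;-9.4 0 -7.8 0 -1'; python3 lg.py 9
python3 -m creep '-3.6 0 -2 0 -1;-7.1 0 -4 0 -1;-10.7 0 -5.7 0 -1'; python3 lg.py 9
python3 -m creep '-3.9 0 -1.2 0 -1;-7.8 0 -2.4 0 -1;-11.6 0 -3.5 0 -1'; python3 lg.py 9
python3 -m creep '-4 0 -0.6 0 -1;-8 0 -1 0 -1;-12.1 0 -1.2 0 -1'; python3 lg.py 9
python3 -m creep '-4 0 0.2 0 -1;-8 0 0.6 0 -1;-12.1 0 1.2 0 -1'; python3 lg.py 9) | grep -E 'L|paint'
```

```text
L 0 37.75 -45.53 r 63.5 tau -0.151 tang -0.004 F [-0.4 -6.1  0.5] g 28.0 0.216
   paint (np.float64(8.5), np.float64(0.8), 90)
L 9 38.17 -36.04 r 63.4 tau -0.101 tang 0.509 F [-3.8 -7.8 -8.4] g 28.0 0.217
   paint (np.float64(16.5), np.float64(0.3), 93)
L 9 38.6 -25.47 r 63.1 tau 0.139 tang 0.65 F [-9.1 -8.1 -4.8] g 28.0 0.216
   paint (np.float64(25.5), np.float64(0.2), 97)
L 9 39.02 -14.53 r 62.7 tau 0.22 tang 0.697 F [-11.3  -5.4  -0.6] g 28.0 0.218
   paint (np.float64(34.5), np.float64(0.0), 96)
L 9 39.45 -3.25 r 62.3 tau 0.254 tang 0.748 F [-12.4  -4.7   6.2] g 28.0 0.217
   paint (np.float64(44.0), np.float64(0.4), 97)
L 9 39.88 8.29 r 62.1 tau 0.278 tang 0.794 F [-11.7  -3.9   8.8] g 28.0 0.222
   paint (np.float64(53.5), np.float64(0.7), 93)
```

Forward and backward averages give 70–74, which confirms 72. Two more steps.

```bash
(python3 -m creep '-3.9 0 0.9 0 -1;-7.8 0 2.2 0 -1;-11.6 0 3.5 0 -1'; python3 lg.py 9
python3 -m creep '-3.6 0 1.7 0 -1;-7.2 0 3.7 0 -1;-10.7 0 5.7 0 -1;-10.7 0 5.7 0 -1;-10.7 0 5.7 0 -1;-10.7 0 5.7 0 -1'; python3 lg.py 9)| grep -E 'L|paint'
python3 - <<'E'
from h import *
c=camera('scene');cv2.imwrite('pics/end.png',cv2.resize(c['img'][100:340,250:480,::-1],None,fx=2.5,fy=2.5,interpolation=2))
E
```

```text
L 9 40.3 19.83 r 61.9 tau 0.21 tang 0.797 F [-9.4 -1.6 12. ] g 28.0 0.218
   paint (np.float64(62.50000000000001), np.float64(0.8), 84)
L 9 41.1 31.7 r 62.0 tau -0.091 tang 0.45 F [-3.2 -0.2  8.6] g 28.0 0.222
   paint (np.float64(74.5), np.float64(1.3), 77)
```

View pics/end.png

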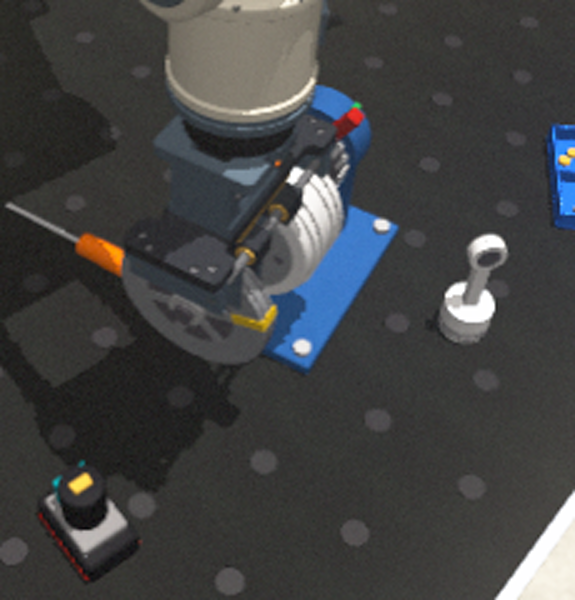

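The stripe is at 74.5° (estimate 72), the tab is still on the green mark at (350,122), and the loose items are untouched. Handing in.

```bash
python3 -c "
from rig import workorder,readout
s=readout.read_state();print(s['grasp_force'],s['qd'])
print(workorder.finish_job())"
```

```text
28.02054852247238 [ 0.00015133  0.00045755  0.00023293  0.00042459 -0.00018599 -0.00095618]
the job is handed in; nothing more can be done
None
```

The collar is turned to its green locked mark and the flywheel is held still at 28 N with its heavy side within a few degrees of straight down by my torque estimate; the job is handed in at about 41 s, but the hand-in returned no verdict.

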